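# Dose coffee: funnel on the portafilter, portafilter held on the grinder's switch

### The job

Get ready to dose a coffee: set the metal dosing funnel fully home on the portafilter's basket while the portafilter still sits in its wooden stand, and let go of the funnel. Then take the portafilter by its handle, lift it out and bring it, funnel seated, straight into the grinder's fork under the spout, and push its bowl lightly against the dosing switch so that the switch is held in by more than half of its 10 mm travel. Finish while holding it there, level and pressing gently, never let go; do not ram the grinder or disturb the cup, tamper, glass, teaspoon and lemon.

Things in the scene. Friction and masses are not known exactly. Their poses are not given: they have to be found in the camera images.
- portafilter: Portafilter, level in the stand, handle roughly towards the robot. Bowl 58 mm across, 30 mm high, rim flange 66 mm across on its top 6 mm. Basket bore 52 mm wide, 25 mm deep. Two side lugs (local +-y) reach 40 mm from the axis, undersides at z 22 mm. 0.36 kg, balances 25 mm behind the axis. Origin: centre of the bowl's flat underside; z up; x from handle to bowl (bowl front at x +29 mm).
- basket_mouth (a point): Centre of the portafilter's basket mouth, level with the top of its rim, 30 mm above the portafilter's origin. Axes as the portafilter's.
- handle_grip (a point): Point to grip on the centre line of the black straight handle, 112 mm behind the bowl's axis, 15 mm above the portafilter's origin. The handle has flat upright sides, 26 mm wide and 26 mm high, and runs along local -x from 62 to 166 mm behind the bowl's axis; a 16 mm neck joins it to the bowl.
- dosing_funnel: Plain aluminium ring, open at both ends, 36 mm high, 60 g, standing on the worktop. Upper 28 mm: tube of 60 mm outside diameter (hold it there, fingertips at least 10 mm above its underside, to clear the rim). Lowest 8 mm: tapered 47 mm spigot that drops into the 52 mm basket bore until the shoulder rests on the rim. Origin: centre of its underside (spigot end); z up.
- funnel_shoulder (a point): Centre of the funnel's shoulder plane, 8 mm above its underside; coincides with basket_mouth when the funnel is seated.
- stand: Dark wooden tamping stand, fixed, 95 x 90 x 45 mm, with a round recess 7 mm deep in its top in which the portafilter's bowl stands (1.5 to 2 mm play all round). Origin: on the worktop below the centre of the recess. Behind and left of it stand, fixed, a black knock box 100 mm high and an espresso machine; wall cupboards hang 0.46 m above the back of the worktop.
- grinder: Coffee grinder, fixed, 125 mm wide, 400 mm high, clear hopper. Origin: on the worktop under the middle of the body's front face; x points into the housing, so the portafilter comes in along +x, handle trailing. Fork: two level rods along x, 8 mm thick, at y +-36.5 mm, top at z 117 mm, out to x -76 mm. Spout housing reaches out to x -64 mm and down to z 198 mm.
- spout_tip (a point): Centre of the spout's mouth, 42 mm in front of the grinder's body, 174 mm above the worktop. Below it the bowl passes between the fork's rods with 3.5 mm to spare each side, the lugs just above the rods (portafilter origin 95 to 104 mm above the worktop; 98 mm is best).
- switch_face (a point): Centre of the face of the round grey dosing switch (18 mm diameter) between the roots of the fork, 106 mm above the worktop; 18 mm in front of the grinder's body when out. The bowl's front presses it along grinder +x. When it touches, the bowl's axis is 47 mm in front of the body.
- dose_switch (a joint): Travel of the dosing switch in m: 0 out, 0.010 fully in. Spring return: about 2 N to start moving, 4.3 N at 5 mm, 6.5 N at 10 mm, then a hard stop.
- espresso_cup: Bystander: small white cup without handle, 62 mm across the rim, 55 mm high. It and the funnel may stand in each other's places. Origin: centre of its underside.
- tamper: Bystander: steel tamper standing on its 51 mm base, 80 mm high. Origin: centre of its underside.
- glass: Bystander: tumbler 80 mm wide, 90 mm high. Origin: centre of its underside.
- spoon: Bystander: teaspoon 130 mm long lying on the worktop. Origin: centre of its underside.
- lemon: Bystander: lemon, 71 mm long. Origin: centre of its underside.

How it is judged:
By the outcome, as a careful person would: the job done as asked, in the order asked, and still so for the second after the job is handed in, while the arm keeps its last pose, push and grip.
It also fails if it takes over 53 s, if anything falls off the work surface, if the arm or the gripper's body presses on something with over 40 N, if the wrist force passes 120 N, or if a joint passes its speed limit or range.

### The arm

A 7-joint arm with a two-finger parallel gripper is mounted at the origin on a cart in front of the work surface, level with it; the furniture and walls round the work are solid. World frame = base frame: x ahead of the robot, y to its left, z up, the work surface at z = 0. Lengths are in m, angles in rad, forces in N, time in s.
With the tool pointing down it reaches from about 0.4 to 0.85 m from the base axis. Payload 4.5 kg.
Tool frame: the origin (TCP) lies on the centre line of the jaws, within the pads' length; the fingertips stand 8 mm ahead of it and the grasp point (between the pads) lies 11 mm behind it; z points along the fingers, x is the direction in which the jaws open and shut, and the axes are right-handed (so a half turn about z gives the same grasp; the last joint's range is limited). The gripper opens to 88 mm and grips with 3 to 60 N. Pads are 18 mm wide; open, the fingers measure 123 mm over their backs; the gripper's body (75 mm by 187 mm) begins 45 mm behind the grasp point.
Start: joints at [-1.29, 0.689, -0.195, 1.565, 0.157, 0.902, -0.215], TCP at [0.153, 0.606, 0.247] pointing down, gripper open.
Joint ranges: [-3.01, 3.01], [-0.46, 2.08], [-1.47, 1.51], [0.13, 2.56], [-1, 4.14], [0.04, 2.09], [-2.66, 2.66]. Speed limits (rad/s): [2.57, 2.57, 3.14, 3.14, 3.14, 3.14, 3.14].

### API

Orientations are given as a unit quaternion [x, y, z, w].
In Python, from plant import r gives the robot as it stands.
- The arm moves only by the shell command python3 -m pendant 'ROWS' [FORCE]. ROWS is JSON, a list of rows, each a list of 3 entries, a list of its own where there are three numbers: the turn, a rotation vector about the tool's x, y, z in rad, then the shift along the tool's x, y, z in m, then the opening, from 0 (shut) to 1 (fully open). In form: [[[wx, wy, wz], [tx, ty, tz], claw], ...]. A call has 1 to 10 rows; each row is the pose to reach, as a shift and turn from the pose commanded when the call began, along the tool's axes at that moment; what a row does not reach only later rows make up. A row lasts 1/10 s, in which the tool goes at most 50 mm and 8.59 degrees, less where a joint would pass 70% of its speed; a pose out of reach is approached as far as the arm can. A call with a gripper value outside its range is refused whole. The fingers move at their own pace and stop on an object; FORCE is the grip in N (left out, the last holds). Time passes only in rows, so rows that repeat a pose let the fingers close. It gives the time, the measured TCP pose, the force and the opening at its end, in the units of the state.
- r.get_state(): the state, without advancing time (a new reading comes with each control period).
- r.snapshot(name): name is "scene" or "top" or "wrist"; returns a dict with "image" (420x560x3 uint8, red, green, blue), "mtx" (3x3 intrinsics, pixels), "R" (3x3) and "t" (3): a world point X has camera coordinates R X + t; the wrist camera has in their place "T_tool_cam" (4x4, takes a point from camera to tool coordinates, whose origin is the TCP and whose axes are the tool frame's). Camera axes: x right, y down, z forward; pixel columns grow to the right and rows downward; lengths in m; the calibration is good to about 2 mm. A picture is of the moment at which its call begins: read the wrist's pose just before it. There is no depth.
- r.finish_job(): hands the job in, once; it reports no verdict.
The state is a dict: "clock": time; "q": joint angles; "qd": joint speeds; "joint_torque": joint torques, N m; "tool_pos": TCP position; "eef_rot": TCP orientation; "contact_force": force on the tool from outside, world axes, zero at the start; "moment": the same for the moment, N m; "opening": opening from 0.0 (shut) to 1.0 (fully open).
Only numpy, scipy, OpenCV 4.12 (cv2) and the standard library are available. Lean on these libraries where they do the work, as an engineer would, in place of code of your own. Each camera call takes 0.05 s, during which the arm holds its last target. There are 200 camera calls.

## Working session

There is one attempt and no reset: what is moved stays moved. The work goes in short steps, Python scripts to look and compute and a shell command to move; the robot and the scene stay as the last step left them, time stands still between calls to the robot, and variables do not carry over. Pictures are saved under pics/ and viewed, about 8 in all and at most 12, crops included, and the job is handed in when it is done.

```bash
ls; mkdir -p pics
python3 - <<'E'
from plant import r
import cv2,numpy as np
s=r.get_state();print({k:np.round(v,3).tolist() for k,v in s.items()})
for n in("scene","top"):
    d=r.snapshot(n);cv2.imwrite(f"pics/{n}0.png",d["image"][:,:,::-1]);np.savez(f"{n}0.npz",**d)
    print(n,np.round(d["mtx"],1).tolist(),np.round(d["R"],3).tolist(),np.round(d["t"],3).tolist())
E
```

```text
pics
{'clock': 0.0, 'q': [-1.29, 0.69, -0.195, 1.566, 0.157, 0.902, -0.215], 'qd': [-0.002, 0.0, 0.0, 0.001, -0.001, -0.0, 0.001], 'joint_torque': [-0.0, -52.755, -1.267, -15.342, -0.053, 0.007, 0.0], 'tool_pos': [0.153, 0.605, 0.246], 'eef_rot': [0.789, 0.615, -0.001, 0.001], 'contact_force': [-0.185, 0.21, 0.32], 'moment': [-0.008, 0.019, -0.035], 'opening': 0.998}
scene [[506.1, 0.0, 284.0], [0.0, 506.1, 206.4], [0.0, 0.0, 1.0]] [[0.807, -0.59, 0.008], [-0.363, -0.507, -0.782], [0.466, 0.628, -0.623]] [-0.4, 0.283, 1.089]
top [[444.4, 0.0, 277.4], [0.0, 444.4, 209.2], [0.0, 0.0, 1.0]] [[-0.035, -0.999, 0.004], [-0.97, 0.033, -0.24], [0.24, -0.013, -0.971]] [0.029, 0.523, 1.286]
```

View pics/scene0.png

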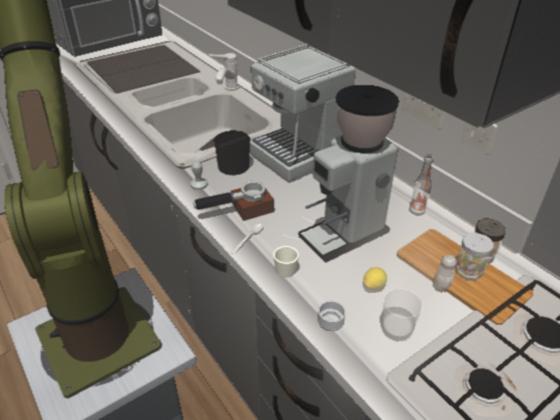

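View pics/top0.png

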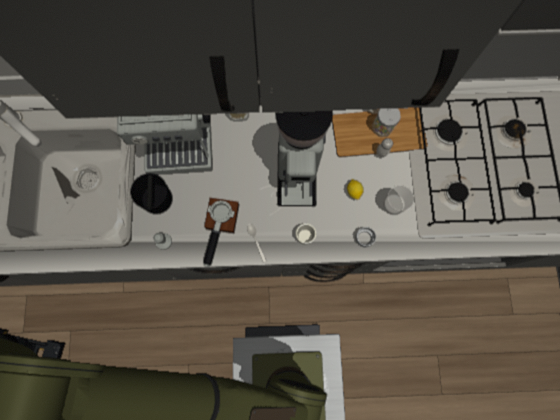

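The top view shows the funnel ring at about (364,237) and the cup at (304,233). The portafilter bowl is at (220,212) with its handle end at (210,262), and the grinder spout is around (300,165). The scene view puts the funnel at (331,316), the cup at (286,262) and the bowl at (254,189). I'll turn these into coarse positions next.

```bash
cat > h.py <<'E'
import numpy as np,cv2
from scipy.spatial.transform import Rotation as Ro
def cam(d,st=None):
    "returns K, cam centre, R cam->world"
    if "T_tool_cam" in d:
        T=np.array(d["T_tool_cam"]);Rt=Ro.from_quat(st["eef_rot"]).as_matrix()
        return d["mtx"],Rt@T[:3,3]+st["tool_pos"],Rt@T[:3,:3]
    R=np.array(d["R"]);return d["mtx"],-R.T@d["t"],R.T
def plane(c,px,z):
    K,o,R=c;v=R@np.linalg.solve(K,[px[0],px[1],1.]);return o+v*(z-o[2])/v[2]
def proj(c,X):
    K,o,R=c;p=K@(R.T@(np.asarray(X)-o));return p[:2]/p[2]
def tri(c1,p1,c2,p2):
    A=[];b=[]
    for c,p in((c1,p1),(c2,p2)):
        K,o,R=c;v=R@np.linalg.solve(K,[p[0],p[1],1.]);v/=np.linalg.norm(v);M=np.eye(3)-np.outer(v,v);A.append(M);b.append(M@o)
    return np.linalg.lstsq(np.vstack(A),np.hstack(b),rcond=None)[0]
def delta(st,X,quat=None):
    "tool-axis shift to world X, and rotvec to quat"
    q=Ro.from_quat(st["eef_rot"]);out=np.round(q.inv().apply(np.array(X)-st["tool_pos"]),4)
    return out,(None if quat is None else np.round((q.inv()*Ro.from_quat(quat)).as_rotvec(),4))
E
python3 - <<'E'
from h import *
t=dict(np.load("top0.npz"));s=dict(np.load("scene0.npz"));c=cam(t);cs=cam(s)
print("camcentres",c[1].round(3),cs[1].round(3))
for n,p,z in(("funnel",(364,237),.036),("cup",(304,233),.055),("bowl",(220,212),.07),("hend",(210,262),.06),("hfront",(217,232),.06),("tamper",(162,239),.08),("glass",(398,200),.09),("lemon",(355,189),.03),("spoon",(257,240),0),
  ("tray l",(278,206),.01),("tray r",(316,206),.01),("knob",(152,193),.1)):
    print(n,plane(c,p,z).round(3))
for n,p,z in(("funnel",(331,311),.036),("cup",(286,253),.055),("bowl",(254,187),.07),("hend",(197,203),.06),("spout",(325,165),.2)):
    print("s",n,plane(cs,p,z).round(3))
for n,crop in(("top",(130,130,420,270)),("scene",(180,60,420,350))):
    im=cv2.imread(f"pics/{n}0.png")[crop[1]:crop[3],crop[0]:crop[2]];f=2.7 if n=="top" else 2
    cv2.imwrite(f"pics/{n}c.png",cv2.resize(im,None,fx=f,fy=f,interpolation=cv2.INTER_CUBIC))
E
```

```text
camcentres [0.2   0.028 1.374] [-0.082 -0.777  0.903]
funnel [ 0.434 -0.251  0.036]
cup [ 0.449 -0.067  0.055]
bowl [0.519 0.184 0.07 ]
hend [0.37  0.216 0.06 ]
hfront [0.46  0.195 0.06 ]
tamper [0.441 0.354 0.08 ]
glass [ 0.533 -0.35   0.09 ]
lemon [ 0.589 -0.236  0.03 ]
spoon [0.442 0.078 0.   ]
tray l [0.547 0.008 0.01 ]
tray r [ 0.543 -0.112  0.01 ]
knob [0.577 0.383 0.1  ]
s funnel [ 0.433 -0.259  0.036]
s cup [ 0.449 -0.07   0.055]
s bowl [0.524 0.181 0.07 ]
s hend [0.367 0.221 0.06 ]
s spout [0.624 0.006 0.2  ]
```

View pics/topc.png

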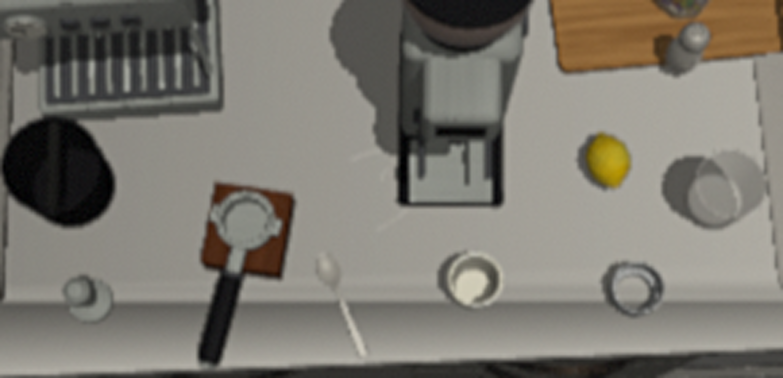

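The crop confirms the layout. The funnel is the thin-walled ring at (634,288), the cup is at (473,279), the portafilter is in the stand at (245,222), and the fork rods are at x≈422 and 467. Before moving I need the wrist-camera geometry.

```bash
python3 - <<'E'
from h import *
from plant import r
s=r.get_state();d=r.snapshot("wrist");print(np.round(d["mtx"],1).tolist(),np.round(d["T_tool_cam"],3).tolist())
for X in((.36,.20,.26),(.434,-.255,.15)):print(delta(s,X))
E
python3 -m pendant 2>&1 | head -20
```

```text
[[314.5, 0.0, 280.0], [0.0, 314.5, 215.3], [0.0, 0.0, 1.0]] [[1.0, -0.001, 0.001, 0.0], [0.0, 0.966, 0.26, -0.066], [-0.001, -0.26, 0.966, -0.138], [0.0, 0.0, 0.0, 1.0]]
(array([-0.3426,  0.3002, -0.0134]), None)
(array([-0.7656,  0.4831,  0.0973]), None)
invalid input
```

```bash
python3 -m pendant '[[[0,0,0],[-0.03,0.035,0],1],[[0,0,0],[-0.06,0.07,0],1],[[0,0,0],[-0.09,0.106,0],1],[[0,0,0],[-0.125,0.146,0],1],[[0,0,0],[-0.16,0.187,0],1],[[0,0,0],[-0.195,0.228,0],1],[[0,0,0],[-0.23,0.269,0],1],[[0,0,0],[-0.265,0.31,0],1],[[0,0,0],[-0.30,0.35,0],1],[[0,0,0],[-0.323,0.378,0],1]]'
python3 -m pendant '[[[0,0,0],[0,0,0],1],[[0,0,0],[0,0,0],1],[[0,0,0],[0,0,0],1]]'
python3 - <<'E'
from h import *
from plant import r
s=r.get_state();d=r.snapshot("wrist");cv2.imwrite("pics/w1.png",d["image"][:,:,::-1]);np.savez("w1.npz",**d,**{"st_"+k:v for k,v in s.items()})
print(s["clock"],s["tool_pos"],s["eef_rot"])
E
```

```text
clock: 1.15
tool_pos: [0.4363, 0.2053, 0.2467]
eef_rot: [0.789, 0.615, -0.0, -0.0]
contact_force: [0.7, -0.2, 0.3]
opening: 0.999
clock: 1.45
tool_pos: [0.4348, 0.2084, 0.2467]
eef_rot: [0.788, 0.616, 0.0, -0.001]
contact_force: [-0.6, -0.4, 1.2]
opening: 0.999
1.45 [0.43476117 0.20842578 0.24668776] [ 7.88128959e-01  6.15509910e-01  6.91782117e-05 -5.37572502e-04]
```

View pics/w1.png

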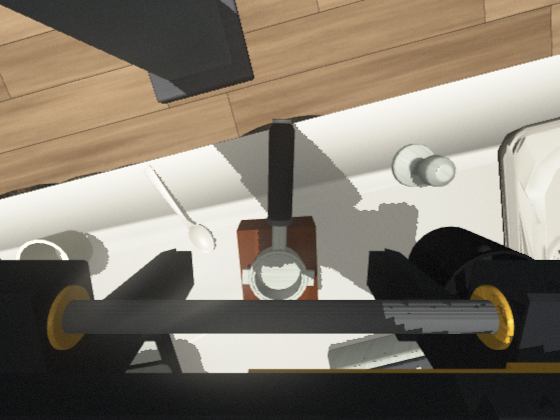

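The wrist view has the bowl at about (278,273), partly behind the gripper bar, and the handle along column ~281 from row 122 to 220. Moving forward 80 mm should clear the bowl.

```bash
python3 -m pendant '[[[0,0,0],[0,0.03,0],1],[[0,0,0],[0,0.065,0],1],[[0,0,0],[0,0.085,0],1],[[0,0,0],[0,0.085,0],1],[[0,0,0],[0,0.085,0],1],[[0,0,0],[0,0.085,0],1]]'
python3 - <<'E'
from h import *
from plant import r
s=r.get_state();d=r.snapshot("wrist");cv2.imwrite("pics/w2.png",d["image"][:,:,::-1]);np.savez("w2.npz",**d,**{"st_"+k:v for k,v in s.items()})
print(s["clock"],s["tool_pos"],s["eef_rot"])
cv2.imwrite("pics/w2c.png",cv2.resize(d["image"][20:270,170:390,::-1],None,fx=2.4,fy=2.4,interpolation=cv2.INTER_CUBIC))
E
```

```text
clock: 2.1
tool_pos: [0.5161, 0.1879, 0.2466]
eef_rot: [0.788, 0.616, -0.001, -0.001]
contact_force: [-0.3, -0.1, 0.3]
opening: 1.002
2.1 [0.51607277 0.18790187 0.24662953] [ 7.87748370e-01  6.15996630e-01 -5.40023247e-04 -6.04113960e-04]
```

View pics/w2c.png

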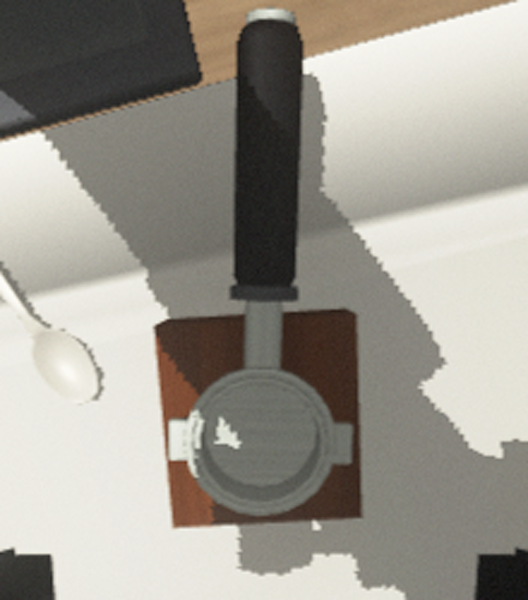

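The crop shows the rim centred at about (262,442), the handle running (268,40)–(266,285), and the lugs at (180,440) and (343,440). I'll fit the rim edge and the handle axis numerically.

```bash
cat > fitc.py <<'E'
from h import *
def edges(img,c0,r0,r1,skip=(),ch=None):
    "strongest outward gradient radius on each ray -> points"
    P=[]
    for a in np.arange(0,360,3):
        if any(lo<=a<=hi for lo,hi in skip):continue
        rr=np.arange(r0,r1,.25);u=np.cos(np.radians(a));v=np.sin(np.radians(a))
        l=cv2.remap(img.astype(np.float32),(c0[0]+rr*u)[None].astype(np.float32),(c0[1]+rr*v)[None].astype(np.float32),cv2.INTER_LINEAR)[0]
        g=np.abs(np.gradient(cv2.GaussianBlur(l[None],(0,0),2)[0]));i=g.argmax();P.append((c0[0]+rr[i]*u,c0[1]+rr[i]*v))
    return np.array(P,np.float32)
def circle(c,P,z):
    W=np.array([plane(c,p,z)[:2] for p in P])
    for _ in range(6):
        A=np.c_[2*W,np.ones(len(W))];x=np.linalg.lstsq(A,(W**2).sum(1),rcond=None)[0]
        R=np.sqrt(x[2]+x[:2]@x[:2]);e=np.abs(np.hypot(*(W-x[:2]).T)-R);k=e<max(2*np.median(e),.0007)
        if k.all():break
        W=W[k]
    return x[:2],R,len(W)
E
python3 - <<'E'
from fitc import *
for f in("w2",):
    d=dict(np.load(f+".npz"));c=cam(d,{"eef_rot":d["st_eef_rot"],"tool_pos":d["st_tool_pos"]})
    hsv=cv2.cvtColor(d["image"],cv2.COLOR_RGB2HSV);S=hsv[...,1]
    P=edges(S,(279.2,204.2),26,37,skip=((0,22),(155,200),(245,295),(338,360)))
    cen,R,n=circle(c,P,.068);print("rim",cen.round(4),R.round(4),n)
    V=hsv[...,2];L=[]
    for row in range(42,135,6):
        x=np.where(V[row,255:310]<70)[0]+255;print(row,x.min(),x.max(),end="; ");L.append(((x.min()+x.max())/2,row))
    W=np.array([plane(c,p,.066)[:2] for p in L]);print(W[[0,-1]].round(4))
    k=np.polyfit(W[:,0],W[:,1],1);print("handle yaw",np.degrees(np.arctan(k[0])),"y at bowl x",np.polyval(k,cen[0]))
    w=cen-np.array(W[0]);print("yaw via ends",np.degrees(np.arctan2(w[1],w[0])))
# cross-check with top + scene
for n,p,rr in(("top",(220.7,212.2),(9,17)),):
    d=dict(np.load(n+"0.npz"));c=cam(d);print(n,"bowl proj of est",proj(c,[*cen,.068]))
    d=dict(np.load("scene0.npz"));print("scene proj",proj(cam(d),[*cen,.068]))
E
```

```text
rim [0.5222 0.1849] 0.0329 73
42 269 295; 48 269 295; 54 269 295; 60 269 294; 66 269 294; 72 269 294; 78 268 294; 84 268 294; 90 268 293; 96 268 293; 102 268 293; 108 268 293; 114 268 293; 120 268 292; 126 268 292; 132 268 292; [[0.376  0.2252]
 [0.4528 0.2042]]
handle yaw -15.447366299615847 y at bowl x 0.1848063482822569
yaw via ends -15.390447748112848
top bowl proj of est [219.92812055 211.13434503]
scene proj [252.6300245 187.0949892]
```

```bash
python3 -m pendant '[[[0,0,0],[-0.03,-0.01,0],1],[[0,0,0],[-0.075,-0.01,0],1],[[0,0,0],[-0.12,-0.01,0],1],[[0,0,0],[-0.165,-0.01,0],1],[[0,0,0],[-0.21,-0.01,0],1],[[0,0,0],[-0.255,0,0],1],[[0,0,0],[-0.30,0,0],1],[[0,0,0],[-0.345,0.01,0],1],[[0,0,0],[-0.39,0.02,0],1],[[0,0,0],[-0.43,0.03,0.02],1]]'
python3 -m pendant '[[[0,0,0],[-0.02,0,0.015],1],[[0,0,0],[-0.02,0,0.03],1],[[0,0,0],[-0.02,0,0.03],1],[[0,0,0],[-0.02,0,0.03],1],[[0,0,0],[-0.02,0,0.03],1]]'
python3 - <<'E'
from h import *
from plant import r
s=r.get_state();d=r.snapshot("wrist");cv2.imwrite("pics/w3.png",d["image"][:,:,::-1]);np.savez("w3.npz",**d,**{"st_"+k:v for k,v in s.items()})
print(s["clock"],s["tool_pos"],s["eef_rot"]);print(proj(cam(d,s),(.434,-.255,.036)))
E
```

```text
clock: 3.15
tool_pos: [0.4428, -0.2399, 0.2286]
eef_rot: [0.789, 0.615, 0.001, 0.002]
contact_force: [1.6, -0.1, -0.2]
opening: 0.999
clock: 3.65
tool_pos: [0.4379, -0.2563, 0.1976]
eef_rot: [0.788, 0.616, 0.001, 0.0]
contact_force: [-0.2, -0.0, -0.2]
opening: 1.0
3.65 [ 0.43789193 -0.25632254  0.19759134] [7.88101876e-01 6.15544419e-01 5.20627932e-04 4.81013838e-04]
[279.8122802 196.7390037]
```

View pics/w3.png

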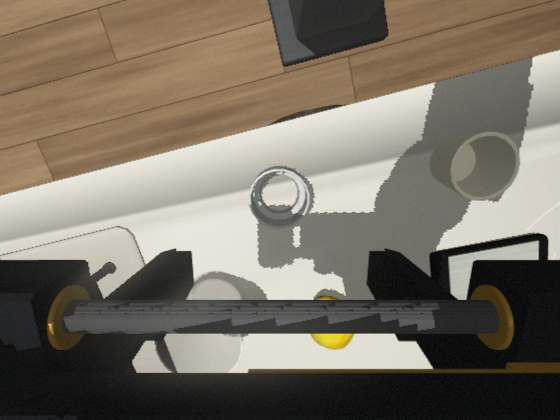

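The funnel shows at about (281,195), 64 px across, with the cup at (485,165), the lemon at (332,320) and the glass at lower left. I'll fit the funnel's circle.

Run:
```python
from fitc import *
d=dict(np.load("w3.npz"));st={"eef_rot":d["st_eef_rot"],"tool_pos":d["st_tool_pos"]};c=cam(d,st)
G=cv2.cvtColor(d["image"],cv2.COLOR_RGB2GRAY)
for r0,r1 in((27,37),(22,30),(29,35)):
    cen,R,n=circle(c,edges(G,(281,195.5),r0,r1),.036);print("funnel",cen.round(4),R.round(4),n)
print(delta(st,[.434,-.255,.020]))
for n in("top","scene"):print(n,proj(cam(dict(np.load(n+"0.npz"))),[*cen,.036]))
```

```text
funnel [ 0.4354 -0.2531] 0.0301 76
funnel [ 0.4315 -0.255 ] 0.0252 58
funnel [ 0.4346 -0.2537] 0.0301 62
(array([ 0.0003, -0.0043,  0.1776]), None)
top [364.98387249 236.64959491]
scene [330.03832502 309.25726449]
```

```bash
python3 -m pendant '[[[0,0,0],[0.001,-0.002,0.03],1],[[0,0,0],[0.002,-0.0035,0.065],1],[[0,0,0],[0.002,-0.0035,0.10],1],[[0,0,0],[0.002,-0.0035,0.13],1],[[0,0,0],[0.002,-0.0035,0.15],1],[[0,0,0],[0.002,-0.0035,0.165],1],[[0,0,0],[0.002,-0.0035,0.1765],1],[[0,0,0],[0.002,-0.0035,0.1765],1],[[0,0,0],[0.002,-0.0035,0.1765],1]]' 15
python3 -m pendant '[[[0,0,0],[0,0,0],0.5],[[0,0,0],[0,0,0],0.5],[[0,0,0],[0,0,0],0.5],[[0,0,0],[0,0,0],0.5],[[0,0,0],[0,0,0],0.5],[[0,0,0],[0,0,0],0.5]]' 15
```

```text
clock: 4.6
tool_pos: [0.4347, -0.2545, 0.0207]
eef_rot: [0.789, 0.615, 0.0, 0.0]
contact_force: [0.2, 0.0, -0.1]
opening: 1.002
clock: 5.2
tool_pos: [0.4344, -0.2547, 0.0205]
eef_rot: [0.789, 0.615, 0.0, 0.0]
contact_force: [-0.7, 0.4, 4.6]
opening: 0.677
```

```bash
python3 -m pendant '[[[0,0,0],[0,0,-0.01],0.5],[[0,0,0],[0,0,-0.03],0.5],[[0,0,0],[0,0,-0.06],0.5],[[0,0,0],[0,0,-0.095],0.5],[[0,0,0],[0,0,-0.125],0.5],[[0,0,0],[0,0,-0.145],0.5],[[0,0,0],[0,0,-0.15],0.5],[[0,0,0],[0,0,-0.15],0.5]]'
python3 -m pendant '[[[0,0,0],[0.025,-0.002,0],0.5],[[0,0,0],[0.06,-0.004,0],0.5],[[0,0,0],[0.10,-0.006,0],0.5],[[0,0,0],[0.145,-0.008,0],0.5],[[0,0,0],[0.19,-0.01,0],0.5],[[0,0,0],[0.235,-0.012,0],0.5],[[0,0,0],[0.28,-0.015,0],0.5],[[0,0,0],[0.325,-0.018,0],0.5],[[0,0,0],[0.37,-0.02,0],0.5],[[0,0,0],[0.405,-0.022,0],0.5]]'
python3 -m pendant '[[[0,0,0],[0.02,0,0],0.5],[[0,0,0],[0.033,0,0],0.5],[[0,0,0],[0.0425,0,0],0.5],[[0,0,0],[0.0425,0,0],0.5],[[0,0,0],[0.0425,0,0],0.5],[[0,0,0],[0.0425,0,0],0.5]]'
python3 - <<'E'
from h import *
from plant import r
s=r.get_state();d=r.snapshot("wrist");np.savez("w4.npz",**d,**{"st_"+k:v for k,v in s.items()})
print(s["clock"],s["tool_pos"],s["eef_rot"],s["contact_force"],s["opening"]);print(delta(s,[.5222,.1849,.0805]))
im=d["image"][:,:,::-1].copy();cv2.imwrite("pics/w4c.png",cv2.resize(im[100:360,150:410],None,fx=2.3,fy=2.3,interpolation=cv2.INTER_CUBIC))
E
```

```text
clock: 6.0
tool_pos: [0.4343, -0.2546, 0.1707]
eef_rot: [0.789, 0.615, 0.0, 0.0]
contact_force: [0.0, -0.6, -0.8]
opening: 0.677
clock: 7.0
tool_pos: [0.5111, 0.1468, 0.1687]
eef_rot: [0.788, 0.616, -0.001, -0.001]
contact_force: [-0.1, -0.4, -0.6]
opening: 0.683
clock: 7.6
tool_pos: [0.5221, 0.183, 0.1701]
eef_rot: [0.789, 0.614, -0.001, 0.0]
contact_force: [-0.4, -0.0, -0.7]
opening: 0.681
7.6 [0.52208042 0.18299063 0.17007885] [ 7.89406313e-01  6.13870640e-01 -6.41208042e-04  3.16135798e-04] [-0.38818663 -0.0395493  -0.69063913] 0.6810668311941079
(array([ 0.002 , -0.0003,  0.0896]), None)
```

View pics/w4c.png

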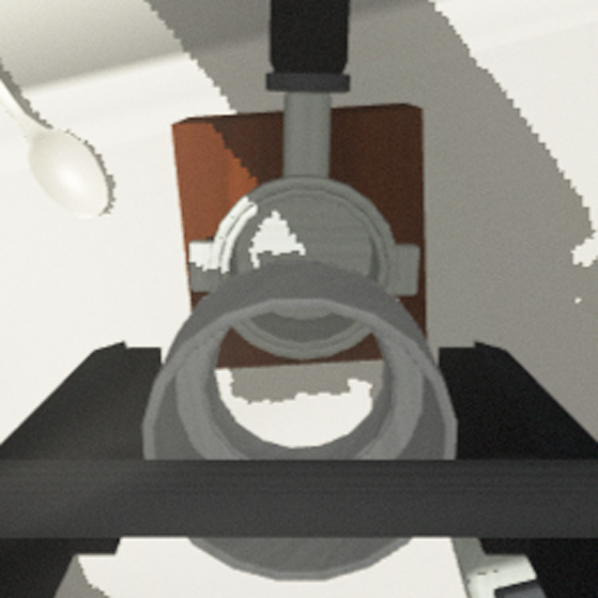

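The crop shows the funnel held level between the fingers, its outline spanning columns 143–457. The basket rim lies behind it at about (305,265), centred in the same column. I'll check the funnel's fore-aft position in the jaws from the rim edges.

Run:
```python
from fitc import *
d=dict(np.load("w4.npz"));st={"eef_rot":d["st_eef_rot"],"tool_pos":d["st_tool_pos"]};c=cam(d,st)
G=cv2.cvtColor(d["image"],cv2.COLOR_RGB2GRAY)
print("col280 rows 205-245",G[205:246,280].tolist());print("rows 335-356",G[335:357,280].tolist())
print("row 285", G[285,205:240].tolist(),G[285,320:355].tolist())
Rt=Ro.from_quat(st["eef_rot"])
for n,p in(("back out top",(0,-.03,-.0155)),("back shoulder",(0,-.03,.0125)),("front out top",(0,.03,-.0155)),("L",(-.03,0,-.0155)),("R",(.03,0,-.0155))):
    print(n,proj(c,Rt.apply(p)+st["tool_pos"]).round(1))
print("rim back/left/right/front",[proj(c,np.array([.5222,.1849,.068])+Rt.apply(v)).round(1).tolist() for v in((0,-.033,0),(-.033,0,0),(.033,0,0),(0,.033,0))])
```

```text
col280 rows 205-245 [159, 232, 232, 226, 192, 174, 114, 116, 107, 106, 97, 99, 102, 100, 100, 103, 101, 103, 102, 102, 100, 99, 102, 103, 109, 131, 131, 128, 123, 123, 123, 121, 120, 112, 93, 97, 96, 99, 93, 95, 96]
rows 335-356 [100, 100, 102, 103, 107, 107, 104, 107, 105, 103, 105, 103, 102, 113, 131, 127, 130, 180, 234, 235, 234, 234]
row 285 [63, 63, 62, 63, 61, 66, 82, 114, 127, 126, 122, 117, 104, 99, 99, 100, 102, 103, 101, 100, 100, 99, 99, 101, 104, 121, 129, 131, 134, 126, 126, 128, 130, 130, 132] [124, 123, 125, 129, 129, 128, 127, 126, 128, 125, 113, 93, 85, 85, 90, 90, 86, 89, 90, 86, 86, 88, 88, 99, 116, 119, 124, 120, 92, 31, 23, 26, 22, 26, 25]
back out top [279.5 223.2]
back shoulder [279.5 207. ]
front out top [279.6 349.4]
L [209.9 290. ]
R [349.1 289.8]
rim back/left/right/front [[282.1, 175.3], [240.4, 217.0], [323.7, 216.9], [282.0, 255.8]]
```

```bash
python3 -m pendant '[[[0,0,0],[0.001,-0.001,0.015],0.5],[[0,0,0],[0.0015,-0.0015,0.035],0.5],[[0,0,0],[0.0015,-0.0015,0.055],0.5],[[0,0,0],[0.0015,-0.0015,0.068],0.5],[[0,0,0],[0.0015,-0.0015,0.073],0.5],[[0,0,0],[0.0015,-0.0015,0.073],0.5],[[0,0,0],[0.0015,-0.0015,0.073],0.5],[[0,0,0],[0.0015,-0.0015,0.073],0.5]]'
python3 - <<'E'
from h import *
from plant import r
for _ in range(2):
    s=r.get_state();d=r.snapshot("wrist");print(s["clock"],s["tool_pos"],s["eef_rot"],s["contact_force"],s["opening"]);print(delta(s,[.5222,.1849,.0805]))
np.savez("w5.npz",**d,**{"st_"+k:v for k,v in s.items()})
im=d["image"][:,:,::-1].copy();cv2.imwrite("pics/w5c.png",cv2.resize(im[140:300,190:370],None,fx=3.7,fy=3.7,interpolation=cv2.INTER_CUBIC))
E
```

```text
clock: 8.45
tool_pos: [0.5217, 0.1868, 0.098]
eef_rot: [0.789, 0.615, 0.001, 0.0]
contact_force: [-0.5, -0.4, -1.4]
opening: 0.682
8.45 [0.52169074 0.18678899 0.09801481] [7.88819546e-01 6.14624330e-01 7.91012322e-04 1.75066550e-04] [-0.50561589 -0.36426876 -1.37307991] 0.6824407912202087
(array([-0.0017,  0.0009,  0.0175]), None)
8.5 [0.52162066 0.18680221 0.09799234] [7.88786199e-01 6.14667194e-01 7.40039273e-04 1.58999793e-04] [ 0.05709456 -0.12442766 -0.96408452] 0.6796007813251924
(array([-0.0017,  0.001 ,  0.0175]), None)
```

View pics/w5c.png

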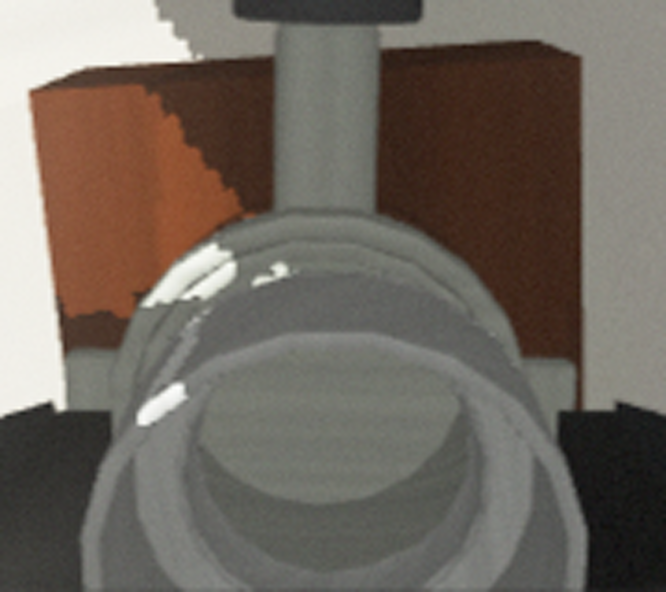

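The rim's back edge is at crop row 212 with its centre near column 324, against 335 for the funnel. So the funnel is about 1.7 mm to the +x tool side, which agrees with the computed offset, and fore-aft is aligned. I'll correct that and lower.

```bash
python3 -m pendant '[[[0,0,0],[-0.001,0.0002,0],0.5],[[0,0,0],[-0.0017,0.0002,0.003],0.5],[[0,0,0],[-0.0017,0.0002,0.006],0.5],[[0,0,0],[-0.0017,0.0002,0.009],0.5],[[0,0,0],[-0.0017,0.0002,0.012],0.5],[[0,0,0],[-0.0017,0.0002,0.0145],0.5],[[0,0,0],[-0.0017,0.0002,0.0145],0.5]]'
python3 -m pendant '[[[0,0,0],[0,0,0.0015],0.5],[[0,0,0],[0,0,0.003],0.5],[[0,0,0],[0,0,0.0035],0.5],[[0,0,0],[0,0,0.0035],0.5]]'
```

```text
clock: 9.25
tool_pos: [0.5206, 0.1849, 0.0822]
eef_rot: [0.789, 0.615, -0.0, -0.0]
contact_force: [-0.1, -0.1, -0.8]
opening: 0.679
clock: 9.65
tool_pos: [0.5211, 0.185, 0.0806]
eef_rot: [0.789, 0.615, 0.0, 0.0]
contact_force: [-2.5, -1.4, 11.5]
opening: 0.679
```

```bash
python3 -m pendant '[[[0,0,0],[0,0,-0.0005],0.7],[[0,0,0],[0,0,-0.0005],0.8],[[0,0,0],[0,0,-0.0005],1],[[0,0,0],[0,0,-0.0005],1],[[0,0,0],[0,0,-0.0005],1],[[0,0,0],[0,0,-0.01],1],[[0,0,0],[0,0,-0.03],1],[[0,0,0],[0,0,-0.065],1],[[0,0,0],[0,0,-0.10],1],[[0,0,0],[0,0,-0.125],1]]'
python3 -m pendant '[[[0,0,0],[0,0,-0.02],1],[[0,0,0],[0,0,-0.03],1],[[0,0,0],[0,0,-0.03],1],[[0,0,0],[0,0,-0.03],1]]'
python3 - <<'E'
from fitc import *
from plant import r
s=r.get_state();d=r.snapshot("wrist");print(s["clock"],s["tool_pos"],s["eef_rot"],s["contact_force"],s["opening"])
np.savez("w6.npz",**d,**{"st_"+k:v for k,v in s.items()});c=cam(d,s)
print("px",proj(c,[.5222,.1849,.096]),proj(c,[.5222,.1849,.068]))
im=d["image"][:,:,::-1].copy();cv2.imwrite("pics/w6c.png",cv2.resize(im[60:280,180:380],None,fx=2.7,fy=2.7,interpolation=cv2.INTER_CUBIC))
E
```

```text
clock: 10.65
tool_pos: [0.5214, 0.1851, 0.207]
eef_rot: [0.789, 0.615, 0.001, 0.0]
contact_force: [0.0, 0.4, -0.8]
opening: 1.003
clock: 11.05
tool_pos: [0.5204, 0.1847, 0.2337]
eef_rot: [0.789, 0.615, -0.001, -0.0]
contact_force: [-1.0, -0.4, -1.0]
opening: 1.0
11.05 [0.52044946 0.18466261 0.23365829] [ 7.88744257e-01  6.14721252e-01 -5.14540710e-04 -1.19450410e-04] [-0.96569415 -0.41380863 -0.96653256] 1.000178976143472
px [280.33605553 208.71805117] [280.28075171 201.9547003 ]
```

View pics/w6c.png

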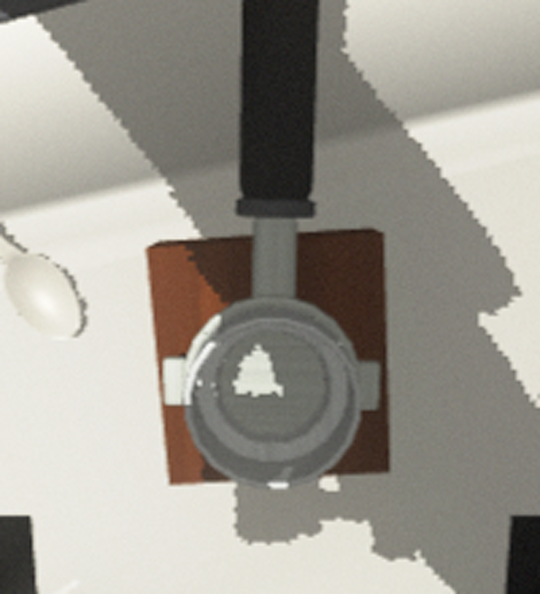

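The funnel's top ring is centred at about (272,403) in the crop, or (280.7,209.3) in the full image. The prediction for a seated funnel is (280.3,208.7), and the contact height also matched, so it's home and released. Next is the handle grasp, 95 mm behind the axis to limit the drooping moment.

```bash
python3 -m pendant '[[[0,0,0.01],[0.001,-0.03,0],1],[[0,0,0.022],[0.002,-0.065,0],1],[[0,0,0.022],[0.0027,-0.0933,0.01],1],[[0,0,0.022],[0.0027,-0.0933,0.045],1],[[0,0,0.022],[0.0027,-0.0933,0.085],1],[[0,0,0.022],[0.0027,-0.0933,0.12],1],[[0,0,0.022],[0.0027,-0.0933,0.15],1],[[0,0,0.022],[0.0027,-0.0933,0.175],1],[[0,0,0.022],[0.0027,-0.0933,0.191],1],[[0,0,0.022],[0.0027,-0.0933,0.191],1]]'
python3 -m pendant '[[[0,0,0],[0,0,0],1],[[0,0,0],[0,0,0],1]]'
python3 - <<'E'
from h import *
from plant import r
s=r.get_state();print(delta(s,[.4306,.2101,.043]),s["contact_force"])
E
```

```text
clock: 12.1
tool_pos: [0.4292, 0.2095, 0.0405]
eef_rot: [0.795, 0.606, -0.003, -0.0]
contact_force: [0.4, -0.6, -0.0]
opening: 0.999
clock: 12.3
tool_pos: [0.4313, 0.2105, 0.0438]
eef_rot: [0.795, 0.606, 0.0, -0.0]
contact_force: [-0.2, -0.5, -0.2]
opening: 1.001
(array([-0.0005, -0.0006,  0.0008]), None) [-0.17500799 -0.45270591 -0.18762008]
```

```bash
python3 -m pendant '[[[0,0,0],[-0.0005,0,0],0.7],[[0,0,0],[-0.0005,0,0],0.4],[[0,0,0],[-0.0005,0,0],0.2],[[0,0,0],[-0.0005,0,0],0.2],[[0,0,0],[-0.0005,0,0],0.2],[[0,0,0],[-0.0005,0,0],0.2],[[0,0,0],[-0.0005,0,0],0.2]]' 60
python3 -m pendant '[[[0,0,0],[0,0,-0.002],0.2],[[0,0,0],[0,0,-0.006],0.2],[[0,0,0],[0,0,-0.012],0.2],[[0,0,0],[0,0,-0.022],0.2],[[0,0,0],[0,0,-0.035],0.2],[[0,0,0],[0,0,-0.05],0.2],[[0,0,0],[0,0,-0.06],0.2],[[0,0,0],[0,0,-0.06],0.2],[[0,0,0],[0,0,-0.06],0.2]]'
python3 - <<'E'
from h import *
from plant import r
s=r.get_state();print(s["contact_force"],s["moment"],s["opening"]*88)
print(s["tool_pos"],s["eef_rot"])
for n in("top","scene","wrist"):
    d=r.snapshot(n);np.savez(n+"7.npz",**d,**{"st_"+k:v for k,v in s.items()})
    cv2.imwrite(f"pics/{n}7.png",d["image"][:,:,::-1])
E
```

```text
clock: 13.0
tool_pos: [0.4309, 0.2098, 0.0432]
eef_rot: [0.795, 0.606, -0.0, -0.0]
contact_force: [0.1, 0.1, -0.4]
opening: 0.389
clock: 13.9
tool_pos: [0.4309, 0.2098, 0.1033]
eef_rot: [0.795, 0.606, 0.0, -0.0]
contact_force: [-0.1, 0.2, -4.5]
opening: 0.287
[-0.08071594  0.16672349 -4.48719554] [0.0632974  0.33547402 0.00494207] 25.29592209491799
[0.43088356 0.20983866 0.10334584] [ 7.95486962e-01  6.05970687e-01  1.32499396e-04 -5.35937589e-05]
```

Run:
```python
from h import *
a=cv2.imread("pics/scene7.png")[120:260,180:320];b=cv2.imread("pics/top7.png")[150:290,160:300]
o=np.hstack([cv2.resize(x,None,fx=2.8,fy=2.8,interpolation=cv2.INTER_CUBIC) for x in(a,b)]);cv2.imwrite("pics/s7.png",o)
s=dict(np.load("scene7.npz"));t=dict(np.load("top7.npz"));cs,ct=cam(s),cam(t)
# predicted if rigid grip, level, grip error 0
f=np.array([.9641,-.2656,0]);g=np.array([.4309,.2098,.1033+.011])
for n,X in(("funneltop",g+.095*f+[0,0,.043]),("rim",g+.095*f+[0,0,.015]),("hend",g-.071*f),("hfront",g+.033*f)):
    ps,pt=proj(cs,X),proj(ct,X);print(n,X.round(3),"scene",ps.round(1),((ps-[180,120])*2.8).round(0),"top",pt.round(1),((pt-[160,150])*2.8+[392,0]).round(0))
```

```text
funneltop [0.522 0.185 0.157] scene [251.8 160.1] [201. 112.] top [216.2 203.6] [549. 150.]
rim [0.522 0.185 0.129] scene [252.1 168.8] [202. 137.] top [217.5 206. ] [553. 157.]
hend [0.362 0.229 0.114] scene [192.1 185.8] [ 34. 184.] top [202.7 262.6] [512. 315.]
hfront [0.463 0.201 0.114] scene [230.3 178. ] [141. 162.] top [212.5 227.6] [539. 217.]
```

View pics/s7.png

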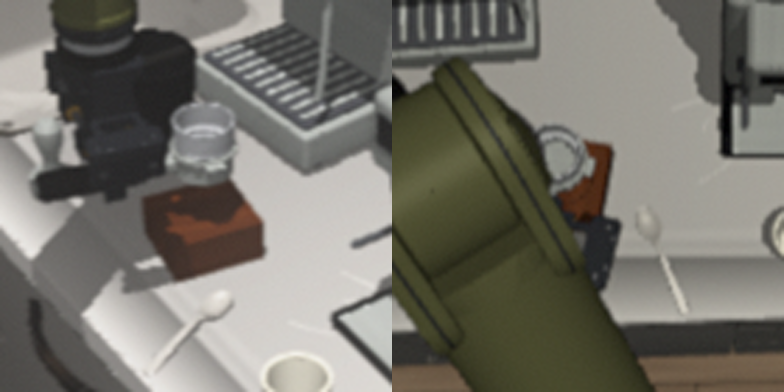

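Viewed: the funnel sits upright on the lifted portafilter, with its top centred at about (203,115) in the scene half against a predicted (201,112). The handle end is at (33,187) against (34,184). So the portafilter is level and roughly 2–3 mm low in the grip, because the fingers finished closing as the lift began. Next is the grinder's fork, using enlarged top and scene views.

Run:
```python
from fitc import *
t=dict(np.load("top0.npz"));s=dict(np.load("scene0.npz"));ct,cs=cam(t),cam(s)
def crop(im,x0,y0,x1,y1,f):
    a=cv2.resize(im[y0:y1,x0:x1,::-1],None,fx=f,fy=f,interpolation=cv2.INTER_CUBIC);a=cv2.convertScaleAbs(a,alpha=1.3)
    for x in range(x0+(-x0)%10,x1,10):cv2.line(a,(int((x-x0)*f),0),(int((x-x0)*f),6),(0,0,255),1);cv2.putText(a,str(x),(int((x-x0)*f)+1,14),0,.33,(0,0,255),1)
    for y in range(y0+(-y0)%10,y1,10):cv2.line(a,(0,int((y-y0)*f)),(6,int((y-y0)*f)),(0,0,255),1);cv2.putText(a,str(y),(1,int((y-y0)*f)-1),0,.33,(0,0,255),1)
    return a
A=crop(t["image"],270,145,326,213,7);B=crop(s["image"],290,145,394,260,3.8)
o=np.zeros((max(len(A),len(B)),A.shape[1]+B.shape[1],3),np.uint8);o[:len(A),:A.shape[1]]=A;o[:len(B),A.shape[1]:]=B;print(o.shape);cv2.imwrite("pics/g.png",o)
# bias of top/scene cams against wrist-measured bowl rim and funnel
for n,d,c,items in(("top",t,ct,((.5222,.1849,.068,(8,14)),(.435,-.2533,.036,(8,13)))),("scene",s,cs,((.5222,.1849,.068,(8,14)),(.435,-.2533,.036,(9,15))))):
    hs=cv2.cvtColor(d["image"],cv2.COLOR_RGB2HSV)
    for x,y,z,_ in items:
        print(n,proj(c,(x,y,z)).round(2),"px/mm y",((proj(c,(x,y+.01,z))-proj(c,(x,y,z)))/10).round(2))
```

```text
(476, 787, 3)
top [219.93 211.14] px/mm y [-0.33  0.01]
top [364.85 236.52] px/mm y [-0.33  0.01]
scene [252.63 187.1 ] px/mm y [-0.2  -0.17]
scene [330.08 309.06] px/mm y [-0.29 -0.29]
```

View pics/g.png

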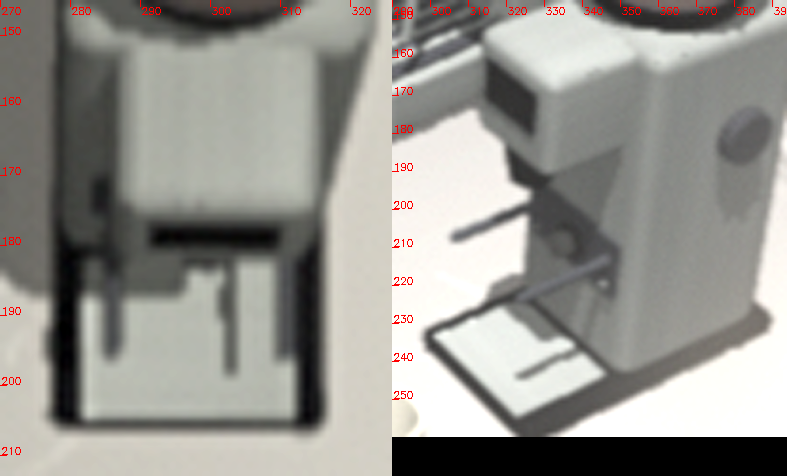

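In the top half the rods are at columns ≈286.0 and ≈310.9, tips at row ≈196; the line at 303 is a shadow. In the scene half the rod tips are at about (305.8,207.4) and (323.7,223.4), and the switch is the grey disc at (335,208). I'll refine these to subpixel and get the grinder pose.

Run:
```python
from fitc import *
t=dict(np.load("top0.npz"));s=dict(np.load("scene0.npz"));ct,cs=cam(t),cam(s)
G=cv2.cvtColor(t["image"],cv2.COLOR_RGB2GRAY).astype(float);S=cv2.cvtColor(t["image"],cv2.COLOR_RGB2HSV)[...,1]
# camera bias in top view
P=edges(S,(220.3,211.5),7,14,skip=((0,25),(150,205),(75,120),(335,360)));print("top rim",[v.round(4) if hasattr(v,'round') else v for v in circle(ct,P,.068)])
print("top funnel",circle(ct,edges(G,(364.9,236.6),7,13),.036))
L={}
for n,lo,hi in(("L",283,290),("R",307,314)):
    C=[]
    for row in range(184,196):
        l=G[row,lo:hi];w=np.clip(np.percentile(l,85)-l,0,None);C.append((np.sum(w*np.arange(lo,hi))/w.sum(),row))
    W=np.array([plane(ct,p,.115)[:2] for p in C]);L[n]=W;k=np.polyfit(W[:,0],W[:,1],1)
    print(n,np.round([c[0] for c in C],1),"yaw",np.degrees(np.arctan(k[0])).round(2),"y@.58",np.polyval(k,.58).round(4))
for n,p,q in(("Ltip",(286,195.8),(305.8,207.4)),("Rtip",(310.9,196),(323.7,223.4))):print(n,tri(ct,p,cs,q).round(4),"top@z.113",plane(ct,p,.113).round(4),"scene@.113",plane(cs,q,.113).round(4))
# tray sides outer edges & body sides
for lo,hi in((272,282),(311,322)):
    C=[]
    for row in range(186,203):
        g=np.abs(np.gradient(G[row,lo:hi]));i=g.argmax();C.append((lo+i,row))
    W=np.array([plane(ct,p,.01)[:2] for p in C]);k=np.polyfit(W[:,0],W[:,1],1);print("tray",[c[0] for c in C],np.degrees(np.arctan(k[0])),np.polyval(k,.58))
a,b=plane(ct,(277.5,206.5),.01),plane(ct,(316,206.5),.01);print(a,b)
```

```text
top rim [array([0.5222, 0.1833]), np.float64(0.0352), 53]
top funnel (array([ 0.43635752, -0.25607226]), np.float64(0.028815666866236603), 69)
L [285.6 285.2 285.4 285.6 285.6 285.7 285.6 285.7 285.7 285.6 285.6 285.5] yaw -1.72 y@.58 -0.0147
R [311.5 311.5 311.5 311.5 311.5 311.4 311.5 311.4 311.4 311.4 311.4 311.5] yaw -3.12 y@.58 -0.0914
Ltip [ 0.551  -0.015   0.1124] top@z.113 [ 0.5509 -0.015   0.113 ] scene@.113 [ 0.5505 -0.0156  0.113 ]
Rtip [ 0.5481 -0.0884  0.1121] top@z.113 [ 0.5478 -0.0882  0.113 ] scene@.113 [ 0.5475 -0.0892  0.113 ]
tray [np.int64(277), np.int64(281), np.int64(281), np.int64(281), np.int64(281), np.int64(281), np.int64(281), np.int64(281), np.int64(281), np.int64(281), np.int64(281), np.int64(277), np.int64(277), np.int64(277), np.int64(277), np.int64(277), np.int64(277)] -15.12888645405425 0.004131977329613706
tray [np.int64(316), np.int64(316), np.int64(316), np.int64(316), np.int64(316), np.int64(316), np.int64(316), np.int64(316), np.int64(316), np.int64(316), np.int64(316), np.int64(311), np.int64(311), np.int64(311), np.int64(311), np.int64(311), np.int64(311)] -24.128078443296896 -0.10762788317418398
[0.54534592 0.00981262 0.01      ] [ 0.5411526  -0.11201725  0.01      ]
```

The fork is well determined by both cameras: rod tips at (0.551,-0.015) and (0.548,-0.0886), yaw about -2.3°. The top camera reads about 2 mm low in y compared with the wrist measurements, so I take the fork midline at y≈-0.0496 at the tips. I'll move to the pre-entry pose with the bowl just in front of the fork.

```bash
python3 -m pendant '[[[0,0,-0.01],[-0.01,0.002,-0.001],0.2],[[0,0,-0.03],[-0.03,0.006,-0.003],0.2],[[0,0,-0.06],[-0.06,0.012,-0.003],0.2],[[0,0,-0.09],[-0.09,0.018,-0.003],0.2],[[0,0,-0.12],[-0.12,0.024,-0.003],0.2],[[0,0,-0.15],[-0.15,0.03,-0.003],0.2],[[0,0,-0.18],[-0.18,0.036,-0.003],0.2],[[0,0,-0.20],[-0.21,0.042,-0.003],0.2],[[0,0,-0.22],[-0.235,0.047,-0.003],0.2],[[0,0,-0.2286],[-0.2495,0.0502,-0.003],0.2]]'
python3 -m pendant '[[[0,0,0],[0,0,0],0.2],[[0,0,0],[0,0,0],0.2],[[0,0,0],[0,0,0],0.2],[[0,0,0],[0,0,0],0.2]]'
python3 - <<'E'
from fitc import *
from plant import r
s=r.get_state();q=[.7212,.6928,0,0];print(s["clock"],delta(s,[.413,-.0441,.106],q),s["contact_force"],s["moment"],s["opening"])
for n in("scene","top"):
    d=r.snapshot(n);np.savez(n+"8.npz",**d,**{"st_"+k:v for k,v in s.items()});c=cam(d)
    f=Ro.from_quat(s["eef_rot"]).apply([0,1,0]);ax=s["tool_pos"]+.095*f;ax[2]=s["tool_pos"][2]-.006
    print(n,[proj(c,ax+[0,0,h]).round(1).tolist() for h in(0,.030,.058)],ax.round(4))
    x,y=proj(c,ax+[0,0,.04]).astype(int);a=d["image"][y-50:y+50,x-45:x+55,::-1]
    cv2.imwrite(f"pics/{n}8.png",cv2.resize(a,None,fx=3.9,fy=3.9,interpolation=cv2.INTER_CUBIC));print("crop0",x-45,y-50)
cv2.imwrite("pics/s8.png",np.hstack([cv2.imread("pics/scene8.png"),cv2.imread("pics/top8.png")]))
E
```

```text
clock: 15.05
tool_pos: [0.4116, -0.0475, 0.106]
eef_rot: [0.722, 0.692, -0.002, -0.0]
contact_force: [-0.3, -0.2, -4.5]
opening: 0.29
clock: 15.45
tool_pos: [0.4132, -0.0429, 0.1061]
eef_rot: [0.72, 0.694, 0.0, -0.0]
contact_force: [-0.2, 0.0, -4.7]
opening: 0.287
15.45 (array([-0.0012, -0.0002,  0.0001]), array([ 0.    , -0.0007,  0.0021])) [-0.20725464  0.0483433  -4.7030102 ] [0.04627172 0.3859107  0.02765259] 0.28716188029691725
scene [[299.8, 224.3], [300.1, 214.8], [300.4, 205.7]] [ 0.5081 -0.0465  0.1001]
crop0 255 161
top [[297.2, 210.6], [297.6, 208.1], [298.1, 205.7]] [ 0.5081 -0.0465  0.1001]
crop0 252 157
```

View pics/s8.png

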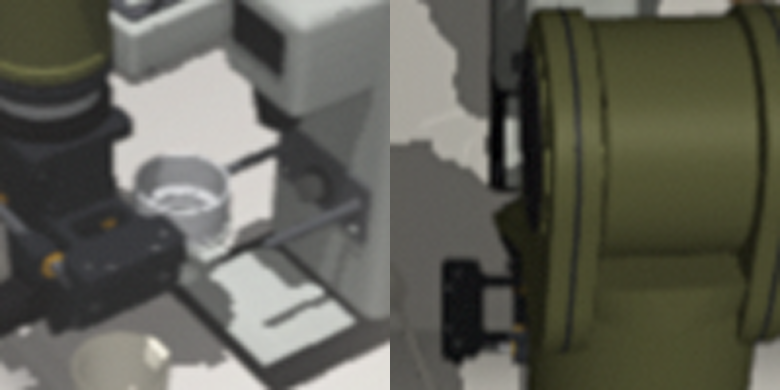

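Viewed: the funnel is upright on the bowl, its top centred at about (183,178) in the scene half, or full-image (301.9,206.6). It lines up between the two rods; the arm hides it in the top view. I'll compare bowl and fork laterally within the same scene image so the camera bias cancels.

Run:
```python
from fitc import *
def wc(c,G,X0,r0,r1,n=3):
    X0=np.array(X0,float)
    for _ in range(n):
        W=[]
        for a in np.radians(np.arange(0,360,5)):
            rr=np.arange(r0,r1,.0004);px=np.array([proj(c,X0+[q*np.cos(a),q*np.sin(a),0]) for q in rr],np.float32)
            l=cv2.remap(G,px[None,:,0],px[None,:,1],cv2.INTER_LINEAR)[0];g=np.abs(np.gradient(cv2.GaussianBlur(l[None],(0,0),3)[0]));i=g.argmax()
            W.append(X0[:2]+rr[i]*np.array([np.cos(a),np.sin(a)]))
        W=np.array(W)
        for _ in range(5):
            x=np.linalg.lstsq(np.c_[2*W,np.ones(len(W))],(W**2).sum(1),rcond=None)[0];R=np.sqrt(x[2]+x[:2]@x[:2])
            e=np.abs(np.hypot(*(W-x[:2]).T)-R);W=W[e<max(2.5*np.median(e),.001)]
        X0[:2]=x[:2]
    return X0.round(4),R.round(4),len(W)
g=lambda d:cv2.cvtColor(d["image"],cv2.COLOR_RGB2GRAY).astype(np.float32)
s0=dict(np.load("scene0.npz"));s8=dict(np.load("scene8.npz"));s7=dict(np.load("scene7.npz"));c=cam(s0)
print("scene0 funnel (wrist .435 -.2533)",wc(c,g(s0),[.435,-.2545,.036],.024,.037))
S=cv2.cvtColor(s0["image"],cv2.COLOR_RGB2HSV)[...,1].astype(np.float32)
print("scene0 rim (wrist .5222 .1849)",wc(c,S,[.523,.183,.068],.026,.040))
for z in(.155,.158,.161):
    print("s8 z",z,wc(c,g(s8),[.508,-.049,z],.024,.037)," by hand",plane(c,(301.9,206.6),z).round(4))
print("s7",wc(c,g(s7),[.522,.183,.155],.024,.037))
print("rod mid by scene at tips (.549,-.0524)")
```

```text
scene0 funnel (wrist .435 -.2533) (array([ 0.4333, -0.2599,  0.036 ]), np.float64(0.0284), 55)
scene0 rim (wrist .5222 .1849) (array([0.5206, 0.1825, 0.068 ]), np.float64(0.0342), 58)
s8 z 0.155 (array([ 0.5059, -0.0505,  0.155 ]), np.float64(0.0289), 51)  by hand [ 0.5112 -0.0483  0.155 ]
s8 z 0.158 (array([ 0.5036, -0.0535,  0.158 ]), np.float64(0.0288), 43)  by hand [ 0.5089 -0.0512  0.158 ]
s8 z 0.161 (array([ 0.5015, -0.0565,  0.161 ]), np.float64(0.0289), 47)  by hand [ 0.5065 -0.0541  0.161 ]
s7 (array([0.5196, 0.1789, 0.155 ]), np.float64(0.0311), 52)
rod mid by scene at tips (.549,-.0524)
```

```bash
python3 -m pendant '[[[0,0,0.002],[-0.001,0.003,0],0.2],[[0,0,0.002],[-0.001,0.008,0],0.2],[[0,0,0.002],[-0.001,0.013,0],0.2],[[0,0,0.002],[-0.001,0.018,0],0.2],[[0,0,0.002],[-0.001,0.023,0],0.2],[[0,0,0.002],[-0.001,0.027,0],0.2],[[0,0,0.002],[-0.001,0.03,0],0.2],[[0,0,0.002],[-0.001,0.03,0],0.2]]'
python3 -m pendant '[[[0,0,0],[0,0.003,0],0.2],[[0,0,0],[0,0.007,0],0.2],[[0,0,0],[0,0.011,0],0.2],[[0,0,0],[0,0.015,0],0.2],[[0,0,0],[0,0.018,0],0.2],[[0,0,0],[0,0.02,0],0.2],[[0,0,0],[0,0.02,0],0.2]]'
python3 - <<'E'
from h import *
from plant import r
s=r.get_state();q=[.7212,.6928,0,0];print(s["clock"],delta(s,[.4835,-.0470,.106],q),s["contact_force"],s["moment"])
E
```

```text
clock: 16.35
tool_pos: [0.4436, -0.0462, 0.1062]
eef_rot: [0.722, 0.692, 0.0, 0.0]
contact_force: [-0.1, 0.2, -5.2]
opening: 0.289
clock: 17.05
tool_pos: [0.4634, -0.047, 0.1062]
eef_rot: [0.722, 0.692, 0.0, 0.0]
contact_force: [-0.5, 0.3, -4.9]
opening: 0.29
17.05 (array([0.0009, 0.0201, 0.0002]), array([ 0.0005, -0.0002, -0.0021])) [-0.48352329  0.30982951 -4.88714775] [ 0.04840536  0.3588378  -0.00382981]
```

```bash
python3 -m pendant '[[[0,0,0],[0.0007,0.003,0],0.2],[[0,0,0],[0.0007,0.006,0],0.2],[[0,0,0],[0.0007,0.009,0],0.2],[[0,0,0],[0.0007,0.012,0],0.2],[[0,0,0],[0.0007,0.014,0],0.2],[[0,0,0],[0.0007,0.014,0],0.2]]'
for i in 1 2; do python3 -m pendant '[[[0,0,0],[0,0.001,0],0.2],[[0,0,0],[0,0.002,0],0.2],[[0,0,0],[0,0.002,0],0.2]]'; done
```

```text
clock: 17.65
tool_pos: [0.4775, -0.047, 0.1062]
eef_rot: [0.722, 0.692, 0.0, 0.0]
contact_force: [-0.2, -0.3, -4.8]
opening: 0.292
clock: 17.95
tool_pos: [0.4791, -0.047, 0.1062]
eef_rot: [0.722, 0.692, 0.0, 0.0]
contact_force: [-0.5, 0.7, -4.8]
opening: 0.287
clock: 18.25
tool_pos: [0.4813, -0.0471, 0.1062]
eef_rot: [0.722, 0.692, 0.0, 0.0]
contact_force: [-0.1, -0.6, -5.2]
opening: 0.289
```

```bash
for i in 1 2 3; do python3 -m pendant '[[[0,0,0],[0,0.001,0],0.2],[[0,0,0],[0,0.0015,0],0.2],[[0,0,0],[0,0.0015,0],0.2]]'; done
```

```text
clock: 18.55
tool_pos: [0.4817, -0.0472, 0.106]
eef_rot: [0.722, 0.692, -0.001, -0.001]
contact_force: [-2.1, -0.2, -4.2]
opening: 0.287
clock: 18.85
tool_pos: [0.4835, -0.0473, 0.1061]
eef_rot: [0.722, 0.692, -0.0, -0.0]
contact_force: [-2.3, 0.2, -4.9]
opening: 0.291
clock: 19.15
tool_pos: [0.4852, -0.0474, 0.1061]
eef_rot: [0.722, 0.692, -0.0, -0.0]
contact_force: [-3.9, -0.1, -5.0]
opening: 0.287
```

```bash
python3 -m pendant '[[[0,0,0],[0,0.001,0],0.2],[[0,0,0],[0,0.002,0],0.2],[[0,0,0],[0,0.003,0],0.2],[[0,0,0],[0,0.003,0],0.2],[[0,0,0],[0,0.003,0],0.2],[[0,0,0],[0,0.003,0],0.2]]'
python3 -m pendant '[[[0,0,0],[0,0.0005,0],0.2],[[0,0,0],[0,0.0005,0],0.2],[[0,0,0],[0,0.0005,0],0.2],[[0,0,0],[0,0.0005,0],0.2]]'
python3 - <<'E'
from h import *
from plant import r
F=[]
for _ in range(6):
    s=r.get_state();F.append(s["contact_force"]);d=r.snapshot("scene")
s=r.get_state();print(s["clock"],s["tool_pos"],s["eef_rot"],np.mean(F,0),s["moment"],np.abs(s["qd"]).max())
np.savez("scene9.npz",**d)
E
```

```text
clock: 19.75
tool_pos: [0.4882, -0.0475, 0.1061]
eef_rot: [0.722, 0.692, -0.0, -0.0]
contact_force: [-5.1, -0.7, -4.5]
opening: 0.289
clock: 20.15
tool_pos: [0.4887, -0.0475, 0.1061]
eef_rot: [0.722, 0.692, -0.0, -0.0]
contact_force: [-5.0, 0.2, -4.2]
opening: 0.291
20.45 [ 0.48871315 -0.04751495  0.10614664] [ 7.21879820e-01  6.92018381e-01 -2.32527933e-04 -1.78234367e-04] [-5.28910593  0.54256267 -3.8913265 ] [0.07897082 1.33632043 0.00728652] 0.002163227511986209
```

Run:
```python
from h import *
a=dict(np.load("scene8.npz"));b=dict(np.load("scene9.npz"));z=dict(np.load("scene0.npz"));c=cam(b)
A,B,Z=[cv2.cvtColor(d["image"],cv2.COLOR_RGB2GRAY) for d in(a,b,z)]
p8=proj(c,[.5081,-.0465,.145]);p9=proj(c,[.5836,-.0510,.145]);print("expected shift",(p9-p8).round(2))
x,y=np.round(p8).astype(int);T=A[y-9:y+12,x-13:x+14]
X,Y=np.round(p9).astype(int);W=B[Y-25:Y+26,X-28:X+29];m=cv2.matchTemplate(W,T,cv2.TM_CCOEFF_NORMED);_,v,_,l=cv2.minMaxLoc(m)
print("match",round(v,2),"shift",(X-28+l[0]+13-x,Y-25+l[1]+9-y))
for n,P in(("cup",(.449,-.067,.03)),("tamper",(.441,.354,.04)),("glass",(.533,-.35,.045)),("lemon",(.589,-.236,.03)),("spoon",(.442,.078,0))):
    u,w=proj(c,P).astype(int);print(n,np.median(cv2.absdiff(B,Z)[w-10:w+11,u-10:u+11]),end="; ")
```

```text
expected shift [ 25.57 -10.36]
match 0.62 shift (np.int64(27), np.int64(-10))
cup 17.0; tamper 20.0; glass 21.0; lemon 20.0; spoon 55.0;
```

Run:
```python
from h import *
from plant import r
b=dict(np.load("scene9.npz"));z=dict(np.load("scene0.npz"));c=cam(b)
B,Z=[cv2.cvtColor(d["image"],cv2.COLOR_RGB2GRAY) for d in(b,z)]
for n,P in(("cup",(.449,-.067,.03)),("tamper",(.441,.354,.04)),("glass",(.533,-.35,.045)),("lemon",(.589,-.236,.03)),("spoon",(.442,.078,0))):
    u,w=proj(c,P).astype(int);m=cv2.matchTemplate(B[w-25:w+26,u-25:u+26],Z[w-15:w+16,u-15:u+16],cv2.TM_CCOEFF_NORMED);_,v,_,l=cv2.minMaxLoc(m);print(n,round(v,2),np.array(l)-10)
s=r.get_state();print(s["clock"],s["tool_pos"],s["contact_force"],s["opening"])
```

```text
cup 0.5 [0 1]
tamper 1.0 [0 0]
glass 1.0 [0 0]
lemon 1.0 [0 0]
spoon 0.27 [-3 -2]
20.45 [ 0.48871315 -0.04751495  0.10614664] [-4.9798019   0.02679506 -4.75258198] 0.2921943743751462
```

```bash
python3 -c "
from plant import r
print(r.finish_job())"
```

```text
the job is handed in; nothing more can be done
None
```

I seated the funnel on the basket and let it go. I then took the portafilter by its handle with a 60 N grip, 95 mm behind the bowl's axis. I brought it straight into the grinder's fork and am holding it against the dosing switch. The job was handed in at about 20.5 s.

**What the last checks showed**
- **Funnel:** it met the basket rim with 11.5 N at the height expected for fully home. After release its top ring was within 1 px of where a seated funnel should appear. In the last scene image a template match put it where expected to within 1.5 px, though the match score was weak (0.62).
- **Switch:** the steady push is about 5 N. First contact came at TCP x ≈ 0.4815 and the tool now stands at 0.4887. Both figures put the switch about 7 mm in, out of 10 mm.
- **Level and height:** the tool is level and the sideways force is below about 1 N. I found no sign of the portafilter sagging in the grip. The bowl's underside is about 100 mm above the worktop, uncertain by about 2 mm.

**Checks that failed or disagreed**
- **Grip height:** the fingers finished closing just as the lift began, so the handle sits about 2 mm lower in the pads than planned. I allowed for this.
- **Camera offset:** the fixed cameras read sideways positions 2 mm or more away from the wrist camera. I corrected the fork's position for that.
- **Bystanders:** the tamper, glass and lemon matched their first image exactly. The cup (score 0.5) and the teaspoon (score 0.27) could not be confirmed; I think the gripper and arm were hiding them. My path kept well above both.

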